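# Scan a delivered parcel at the foyer credenza

## Task

The parcel on the turntable has its shipping label turned away: push the parcel round until the label faces the robot's side, roughly squarely, keeping it upright on the turntable. Then pick up the hand scanner, aim it straight at the middle of the label from about 10 cm away and hold it still there for two seconds, and finally lay it gently, right way up, flat in the white porcelain tray. Leave the parcel standing on the turntable with its label still to the robot's side, and do not disturb the other things on the credenza.

Things in the scene. Friction and masses are not known exactly. Their poses are not given: they have to be found in the camera images.
- parcel: Loose brown cardboard box, 110 (x) x 130 (y) x 130 (z) mm, about 0.6 kg, too wide to grasp, standing loose on the turntable. Origin: centre of its underside (25 mm above the work surface). z up. The shipping label is on its -x face, so the label looks along the parcel's own -x; a red tab (100 mm wide, 30 mm deep) lies on the box top along the label's edge.
- label (a point): Centre of the white label (100 mm wide, 80 mm tall, black bars) on the parcel's -x face, 70 mm above the box's underside, so 95 mm above the work surface.
- turntable: Fixed black steel foot with a birch disc that turns freely and without limit on a vertical axis: 200 mm across, floor 25 mm above the work surface inside a rim (inner diameter 188 mm, rim top 33 mm above the work surface). Origin: on the axis at the work surface; axes parallel to the world's, -x to the robot's side. The pose is the foot's and does not turn with the disc.
- scanner: Loose hand scanner, a straight bar 153 mm long along its x, 0.22 kg: grey handle 34 mm wide (y), 34 mm high, from x = -77 to +35 mm, and a black head 50 mm wide, 38 mm high, from x = +34 to +76 mm. Flat underside; origin at the underside, centre of the length; z up as it lies right way up. It reads along its own +x, out of the red window at the head's end.
- window (a point): Centre of the scanner's red window, at (77, 0, 19) mm in the scanner's frame.
- spot (a point): Imaginary aiming spot of the scanner, on its beam 100 mm ahead of the window, at (177, 0, 19) mm in the scanner's frame.
- tray: Fixed white porcelain tray, 230 (x) x 160 (y) mm outside, 18 mm high, walls 6 mm, floor about 6 mm thick. Origin: centre of its underside on the work surface.
- vase: Bystander, loose: blue ceramic vase, 190 mm tall, largest diameter 70 mm. Origin: centre of its underside.
- earbud_case: Bystander, loose: white hard-shell earbud case 50 x 66 mm, 26 mm high. Origin: centre of its underside.
- room_spray: Bystander, loose: amber bottle with black cap, diameter 54 mm, 170 mm tall. Origin: centre of its underside.
- candle_jar: Bystander, loose: white ceramic candle jar, diameter 76 mm, 85 mm tall. Origin: centre of its underside.
- keyring: Bystander, loose: steel ring of 50 mm diameter with two flat brass keys fanned to its +x, 110 mm long in all, 6 mm high. Origin: centre of the ring at the work surface.

How it is judged (in metres and radians):
On the way, in this order (a step that is already met when the one before it is completed fails the run):
1. the parcel stands on the turntable with its label facing the robot's side, within about 45 degrees (angle between the x axis of parcel and the x axis of turntable, either way round below 0.8 rad and x of label in the frame of turntable below -0.015 m and angle between parcel's own z axis and vertical below 0.1 rad), for 0.3 s.
2. held scanner kept still 1.5 s: window 50 to 150 mm from the label, beam within 12 degrees of square, aiming spot within 25 mm sideways and 22 mm in height of the label's middle (x of window in the frame of parcel between -0.205 and -0.105 m and y of spot in the frame of parcel between -0.025 and 0.025 m and z of spot in the frame of parcel between 0.048 and 0.092 m and x of scanner in the frame of parcel below -0.17 m and angle between the x axis of scanner and the x axis of parcel, either way round below 0.21 rad and linear speed of scanner below 0.02 m/s and angular speed of scanner below 0.15 rad/s and contact force between the fingers and scanner above 1 N and angle between the x axis of parcel and the x axis of turntable, either way round below 0.8 rad and x of label in the frame of turntable below -0.015 m), for 1.5 s.
At the end, for the whole second after the job is handed in: Scanner flat (under 7 degrees), right way up, at rest on the tray floor, its centre within 70 mm along and 60 mm across of the tray's; parcel upright and at rest on the turntable, within 25 mm of its axis, label within 45 degrees of facing the robot's side (all of step 1 and horizontal distance between parcel and turntable below 0.025 m and linear speed of each of parcel, scanner below 0.01 m/s and x of scanner in the frame of tray between -0.07 and 0.07 m and y of scanner in the frame of tray between -0.06 and 0.06 m and z of scanner in the frame of tray below 0.012 m and angle between scanner's own z axis and vertical below 0.12 rad); the robot touches nothing.
It fails at once if the parcel is tipped by more than 20 degrees or pushed off the turntable (angle between parcel's own z axis and vertical above 0.35 rad or horizontal distance between parcel and turntable above 0.07 m).
It fails at once if the scanner is dropped, thrown or slammed: over 0.5 m/s while out of the fingers, or over 80 N on the tray ((contact force between the fingers and scanner below 0.5 N and linear speed of scanner above 0.5 m/s) or contact force between scanner and tray above 80 N).
It fails at once if a bystander (vase, earbud case, room spray, candle jar, or keyring) is moved by more than 25 mm (distance of any of vase, earbud_case, room_spray, candle_jar, keyring from where it was at the start of the episode above 0.025 m).
It also fails if it takes over 72 s, if anything falls off the work surface, if the arm or the gripper's body presses on something with over 40 N, if the wrist force passes 120 N, or if a joint passes its speed limit or range.

## Robot

A 6-joint arm with a two-finger parallel gripper is mounted at the origin on the work surface. World frame = base frame: x ahead of the robot, y to its left, z up, the work surface at z = 0. Lengths are in mm, angles in rad, forces in N, time in s.
With the tool pointing down it reaches from about 275 to 1000 mm from the base axis. Payload 8.4 kg.
Tool frame: the origin (TCP) lies midway between the tips of the shut fingers; the grasp point (between the pads) lies 19 mm behind it; z points along the fingers, y is the line along which they close (so a half turn about z gives the same grasp; the last joint's range is limited). The gripper opens to 85 mm and grips with 20 to 120 N. Pads are 22 mm wide; open, the fingers measure 114 mm over their backs; the gripper's body (76 mm by 85 mm) begins 54 mm behind the grasp point. The pads swing forward as they close: fully open they stand 13 mm farther back than shut.
Start: joints at [-1.207, 0.353, 1.633, -0, 1.155, -0.002], TCP at [223.559, -583.651, 192.281] pointing down, gripper open.
Joint ranges: [-2.63, 2.63], [-0.92, 2.1], [0.06, 2.66], [-1.3, 4.44], [0, 2.69], [-3.02, 3.02]. Speed limits (rad/s): [2.22, 2.22, 2.79, 3.14, 3.14, 3.14].

## Interface

Orientations are given as [roll, pitch, yaw] about the fixed x, y, z axes, in that order (R = Rz(yaw) Ry(pitch) Rx(roll)).
In Python, from rig import r, cams gives the robot as it stands. The module is installed in compiled form; this text tells all that it offers.
- The arm moves only by the tool send_rows, never from a script. Its argument "targets" is one flat list of numbers, 7 for each row, row after row: the shift along the tool's x, y, z in m, then the turn, a rotation vector about the tool's x, y, z in rad, then the opening, from -1 (shut) to 1 (fully open). In form: [tx, ty, tz, wx, wy, wz, fingers, tx, ty, tz, wx, wy, wz, fingers, ...]. A call has 1 to 12 rows; each row is the pose to reach, as a shift and turn from the pose commanded when the call began, along the tool's axes at that moment; what a row does not reach only later rows make up. A row lasts 1/12 s, in which the tool goes at most 41.7 mm and 7.16 degrees, less where a joint would pass 70% of its speed; a pose out of reach is approached as far as the arm can. A call with a gripper value outside its range is refused whole. The fingers move at their own pace and stop on an object; "grip_force" is the grip in N (left out, the last holds). Time passes only in rows, so rows that repeat a pose let the fingers close. It gives the time, the measured TCP pose, the force, the opening and the grip force at its end, in the units of the state.
- r.sense(): the state, without advancing time (a new reading comes with each control period).
- cams.grab_frame(name): name is "scene" or "side" or "wrist"; returns a dict with "color" (384x512x3 uint8, blue, green, red), "fx", "fy", "cx", "cy" (pixels), "k1" (the pictures are not rectified: a ray, as slopes to the right and down, at radius r is drawn at 1 + k1 r^2 times it, then the intrinsics apply), "xyz" and "attitude" of the camera in the world. Camera axes: x right, y down, z forward; pixel columns grow to the right and rows downward; lengths in mm; the calibration is good to about 2 mm. A picture is of the moment at which its call begins. There is no depth.
- r.sign_off(): hands the job in; it is judged then, once.
The state is a dict: "clock": time; "qpos": joint angles; "qvel": joint speeds; "joint_efforts": joint torques, N m; "eef_pos": TCP position; "tcp_rot": TCP orientation; "contact_force": force on the tool from outside, world axes, zero at the start; "wrist_torque": the same for the moment, N m; "opening": opening from 0.0 (shut) to 1.0 (fully open); "grasp_force": force on a finger pad.
Only numpy, scipy, OpenCV 4.12 (cv2) and the standard library are available. Lean on these libraries where they do the work, as an engineer would, in place of code of your own. Each camera call takes 0.05 s, during which the arm holds its last target. There are 200 camera calls.

## Working session

There is one attempt and no reset: what is moved stays moved. The work goes in short steps, Python scripts to look and compute and a tool call to move; the robot and the scene stay as the last step left them, time stands still between calls to the robot, and variables do not carry over. Pictures are saved under pics/ and viewed, at most 10 in all, crops included, and the job is handed in when it is done.

Besides the shell and the picture viewer there is one more tool, called after ">>>" as name(argument=value, ...) on one line, values as JSON. send_rows: Moves the arm, as the interface text tells. Its arguments: {"type":"object","properties":{"targets":{"type":"array"},"grip_force":{"type":"number"}},"required":["targets"]}

```bash
mkdir -p pics
python3 - <<'E'
from rig import r,cams
import cv2,numpy as np
s=r.sense();print(s)
ims=[]
for n in("scene","side"):
    f=cams.grab_frame(n);cv2.imwrite(f"pics/{n}0.png",f["color"])
    cv2.imwrite(f"pics/{n}0b.png",cv2.resize(f["color"],(800,600),interpolation=cv2.INTER_CUBIC))
    print(n,{k:v for k,v in f.items() if k!="color"})
E
```

```text
{'clock': 0.0, 'qpos': array([-1.20739422e+00,  3.53658546e-01,  1.63415435e+00, -7.45268428e-06,
        1.15518102e+00, -2.39053848e-03]), 'qvel': array([ 0.00019879, -0.00032716, -0.00011323, -0.00043204, -0.00090237,
       -0.00048094]), 'joint_efforts': array([ 4.22282437e-04, -6.05250049e+01, -3.42066979e+01, -7.34922719e-05,
        9.25684551e-03,  4.73123620e-06]), 'eef_pos': array([ 223.36819675, -583.1471639 ,  191.54656797]), 'tcp_rot': array([-3.14019138e+00,  3.46420576e-06,  3.65795658e-01]), 'contact_force': array([ 0.40374226, -1.11520441,  0.43577128]), 'wrist_torque': array([-0.02257151, -0.01115676, -0.02186715]), 'grasp_force': 0.0, 'opening': 1.0024459873593434}
scene {'fx': 402.86992114855127, 'fy': 402.86992114855127, 'cx': 256.5258596735973, 'cy': 193.96021036419643, 'k1': -0.13705991505891388, 'xyz': array([1286.75673989, -364.19606328,  982.93751592]), 'attitude': array([-2.42288214, -0.01365165,  1.15864375])}
side {'fx': 348.59605403942027, 'fy': 348.59605403942027, 'cx': 251.75841804024526, 'cy': 193.71124115989755, 'k1': -0.007461942798141716, 'xyz': array([533.05018998, 780.34187447, 645.88221456]), 'attitude': array([-2.18107825,  0.02085078, -3.11048305])}
```

View pics/scene0b.png

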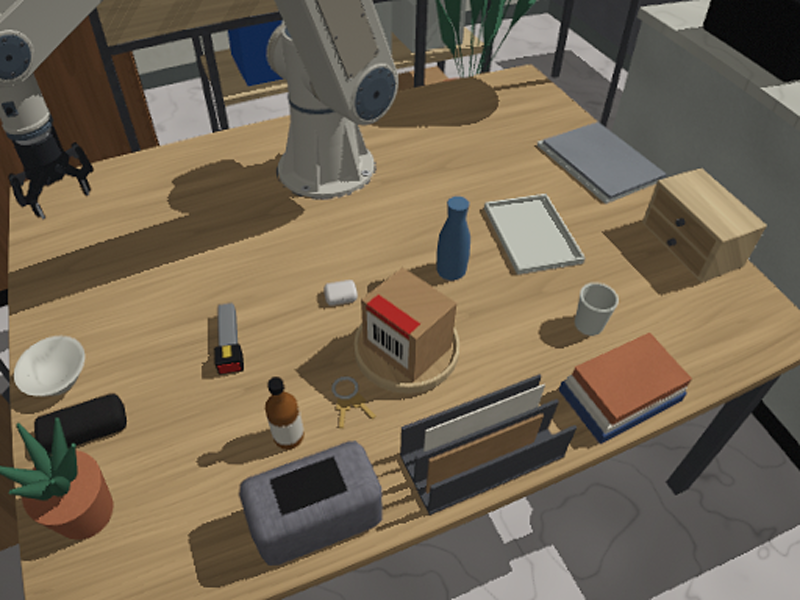

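View pics/side0b.png

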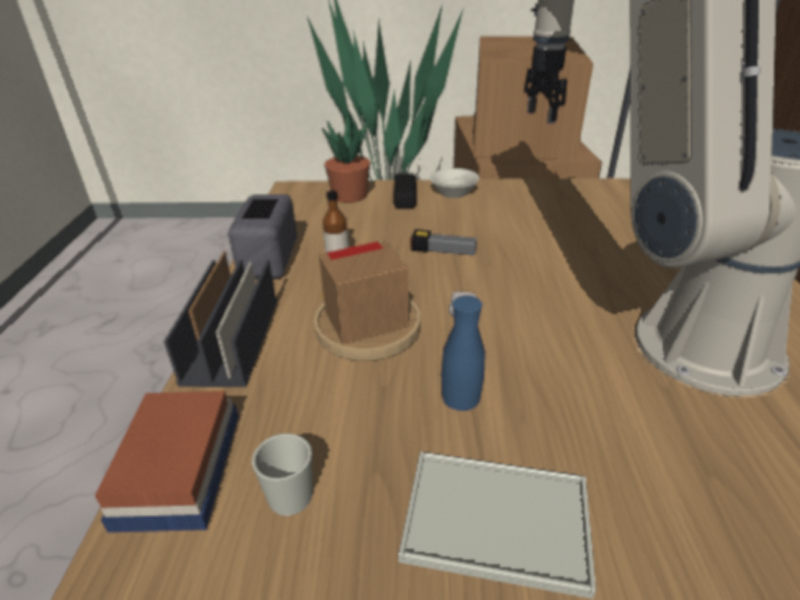

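The scene view (800 px scale) shows the parcel top at about (409,270), (456,303), (413,337) and (362,297), with the label facing lower left. The scanner runs from (227,305) to (229,366), the tray's corners are (483,203) to (583,260), and the vase base is near (453,275). The side view shows the same layout.

```bash
cat > h.py <<'E'
import numpy as np,cv2
from scipy.spatial.transform import Rotation as R
def ray(f,px,sc=1.0):
    K=np.array([[f["fx"],0,f["cx"]],[0,f["fy"],f["cy"]],[0,0,1.]])
    d=np.array([f["k1"],0,0,0,0.])
    p=(np.array(px,float)+.5)/sc-.5
    u=cv2.undistortPoints(p.reshape(-1,1,2),K,d).reshape(-1,2)
    M=R.from_euler("xyz",f["attitude"]).as_matrix()
    return np.c_[u,np.ones(len(u))]@M.T
def plane(f,px,z,sc=1.0):
    d=ray(f,px,sc);c=np.array(f["xyz"]);return c+d*((z-c[2])/d[:,2])[:,None]
def proj(f,P,sc=1.0):
    M=R.from_euler("xyz",f["attitude"]).as_matrix();P=(np.atleast_2d(P)-f["xyz"])@M
    u=P[:,:2]/P[:,2:];u=u*(1+f["k1"]*(u**2).sum(1))[:,None]
    return ((u*[f["fx"],f["fy"]]+[f["cx"],f["cy"]])+.5)*sc-.5
E
python3 - <<'E'
from rig import r,cams
from h import *
import pickle
np.set_printoptions(precision=1,suppress=True)
F={n:cams.grab_frame(n) for n in("scene","side")};pickle.dump(F,open("F.pkl","wb"))
s=800/512
f=F["scene"];g=F["side"]
print("parcel top",plane(f,[(409,270),(456,303),(413,340),(362,300)],155,s))
print("parcel top side",plane(g,[(320,258),(378,245),(406,262),(334,282)],155,s))
print("rim L/R/bottom",plane(f,[(355,345),(461,343),(410,392)],33,s))
print("rim side",plane(g,[(314,318),(420,320),(367,356)],33,s))
print("tray",plane(f,[(483,203),(545,194),(583,260),(518,273)],18,s),plane(g,[(421,454),(592,474),(594,589),(401,560)],18,s))
print("vase",plane(f,[(453,275)],0,s),plane(g,[(462,405)],0,s))
print("ear",plane(f,[(340,293)],15,s),"spray",plane(f,[(288,440)],0,s),"ring",plane(f,[(344,387),(370,416),(340,426)],0,s),"candle",plane(f,[(592,328)],0,s),plane(g,[(289,505)],0,s))
print("scanner top: rear L,R, head window bottom L,R",plane(f,[(218,305),(235,304)],34,s),plane(f,[(215,372),(243,371)],4,s),plane(f,[(215,348),(242,346)],38,s))
def big(im,u0,v0,w,h,k): return cv2.resize(im[v0:v0+h,u0:u0+w],None,fx=k,fy=k,interpolation=cv2.INTER_CUBIC)
A=big(f["color"],125,160,180,110,4.4);B=big(g["color"],190,110,130,120,4.4)
cv2.imwrite("pics/cA.png",A);cv2.imwrite("pics/cB.png",B)
E
```

```text
parcel top [[ 558.8  -17.8  155. ]
 [ 664.4   25.3  155. ]
 [ 709.6  -77.9  155. ]
 [ 593.7 -123.8  155. ]]
parcel top side [[ 701.7  -61.5  155. ]
 [ 600.1 -108.8  155. ]
 [ 547.3  -46.9  155. ]
 [ 666.8   18.   155. ]]
rim L/R/bottom [[ 592.5 -141.9   33. ]
 [ 667.    45.6   33. ]
 [ 729.9  -89.2   33. ]]
rim side [[722.9 -45.4  33. ]
 [521.9 -39.7  33. ]
 [614.2  64.4  33. ]]
tray [[302.9 294.   18. ]
 [330.  452.8  18. ]
 [558.5 407.1  18. ]
 [537.  251.7  18. ]] [[522.9 262.3  18. ]
 [287.9 293.7  18. ]
 [327.3 452.7  18. ]
 [548.5 422.1  18. ]]
vase [[473.3 128.8   0. ]] [[455.  146.8   0. ]]
ear [[ 440.7 -118.1   15. ]] spray [[ 718.9 -318.     0. ]] ring [[ 652.4 -188.3    0. ]
 [ 729.2 -166.9   -0. ]
 [ 727.6 -223.8    0. ]] candle [[717.5 325.    0. ]] [[702.7 336.7   0. ]]
scanner top: rear L,R, head window bottom L,R [[ 391.8 -360.8   34. ]
 [ 402.7 -328.2   34. ]] [[ 528.4 -404.3    4. ]
 [ 546.8 -353.8    4. ]] [[ 500.1 -390.5   38. ]
 [ 515.4 -341.4   38. ]]
```

View pics/cA.png

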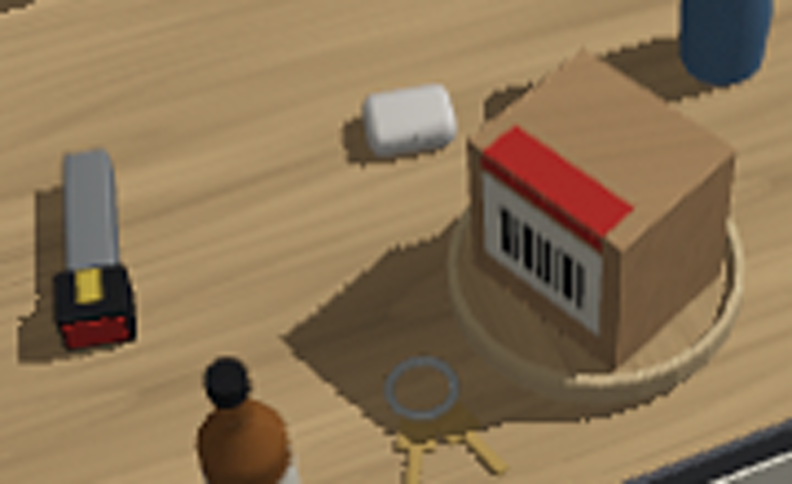

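The crop shows the label face turned to the robot's -y side, so the label normal is about -68°. A clockwise push of about 112° is needed. The scanner points roughly along +x, at yaw about -15°. Next I'll plan the approach and the push arc.

```bash
cat >> h.py <<'E'
def down(yaw): return R.from_euler("xyz",[np.pi,0,yaw])
def rows(s,wps,fing):
    """wps: list of (xyz mm, yaw); print rows relative to measured pose"""
    R0=R.from_euler("xyz",s["tcp_rot"])
    for p,y in wps:
        t=R0.inv().apply(np.array(p)-s["eef_pos"])/1000; w=(R0.inv()*down(y)).as_rotvec()
        print("[%.3f,%.3f,%.3f, %.3f,%.3f,%.3f, %g]"%(*t,*w,fing))
E
python3 - <<'E'
from rig import r,cams
from h import *
import pickle
np.set_printoptions(precision=1,suppress=True)
F=pickle.load(open("F.pkl","rb"));f=F["scene"];g=F["side"]
cr=lambda L:(np.array(L)+.5)/4.4-.5+[125,160]
print("parcel",plane(f,cr([(585,50),(735,155),(615,250),(468,143)]),155))
print("parcel bottom",plane(f,cr([(615,372)]),25))
print("rim",plane(f,cr([(447,260),(745,265)]),33))
print("scan rear",plane(f,cr([(66,152),(112,150)]),34),"head front top",plane(f,cr([(60,318),(133,312)]),36),"bot",plane(f,cr([(68,349),(135,342)]),2))
s=r.sense()
rows(s,[((513,-58,192),np.pi/2)],-1)
E
```

```text
parcel [[ 548.3  -25.7  155. ]
 [ 667.9   23.5  155. ]
 [ 706.9  -76.   155. ]
 [ 594.2 -125.5  155. ]]
parcel bottom [[707.4 -72.1  25. ]]
rim [[ 584.9 -141.6   33. ]
 [ 667.6   42.1   33. ]]
scan rear [[ 388.6 -359.2   34. ]
 [ 399.7 -328.    34. ]] head front top [[ 533.1 -395.9   36. ]
 [ 547.1 -349.5   36. ]] bot [[ 533.6 -397.8    2. ]
 [ 545.5 -354.     2. ]]
[0.458,-0.387,0.000, -0.001,-0.001,-1.205, -1]
```

>>> send_rows(targets=[0.458,-0.387,0,0,0,-1.205,-1,0.458,-0.387,0,0,0,-1.205,-1,0.458,-0.387,0,0,0,-1.205,-1,0.458,-0.387,0,0,0,-1.205,-1,0.458,-0.387,0,0,0,-1.205,-1,0.458,-0.387,0,0,0,-1.205,-1,0.458,-0.387,0,0,0,-1.205,-1,0.458,-0.387,0,0,0,-1.205,-1,0.458,-0.387,0,0,0,-1.205,-1,0.458,-0.387,0,0,0,-1.205,-1,0.458,-0.387,0,0,0,-1.205,-1,0.458,-0.387,0,0,0,-1.205,-1])

```text
clock: 1.2
eef_pos: [465.3, -143.7, 192.5]
tcp_rot: [3.141, 0.0, 1.571]
contact_force: [1.8, 0.5, -0.0]
opening: -0.0
grasp_force: 0.0
```

>>> send_rows(targets=[0,0,0,0,0,0,-1,0,0,0,0,0,0,-1])

```text
clock: 1.37
eef_pos: [465.5, -143.7, 192.2]
tcp_rot: [-3.142, -0.0, 1.575]
contact_force: [0.7, 0.0, 0.8]
opening: 0.001
grasp_force: 0.0
```

Run:
```python
import numpy as np
C=np.array([628,-50]);C0=np.array([626,-48])
for th in range(113,-1,-8):
    t=np.radians(th);X=np.array([np.cos(t),np.sin(t)]);Y=np.array([-X[1],X[0]])
    c=C0+(C-C0)
    sup=14.5*abs(Y[0])+11*abs(Y[1])
    print(th,(c+X*33+Y*(65+sup)).round())
```

```text
113 [539. -52.]
105 [540. -39.]
97 [544. -27.]
89 [549. -16.]
81 [553.  -5.]
73 [559.   6.]
65 [567.  15.]
57 [576.  23.]
49 [587.  29.]
41 [599.  34.]
33 [611.  37.]
25 [624.  37.]
17 [636.  36.]
9 [648.  32.]
1 [660.  27.]
```

>>> send_rows(targets=[0.04,0.02,0,0,0,0,-1,0.086,0.047,0,0,0,0,-1,0.086,0.047,0,0,0,0,-1,0.086,0.047,0.04,0,0,0,-1,0.086,0.047,0.08,0,0,0,-1,0.086,0.047,0.097,0,0,0,-1,0.086,0.047,0.097,0,0,0,-1])

```text
clock: 1.95
eef_pos: [508.0, -60.6, 91.3]
tcp_rot: [-3.134, -0.001, 1.57]
contact_force: [-0.5, -0.4, -0.3]
opening: -0.003
grasp_force: 0.0
```

>>> send_rows(targets=[0.002,0.009,-0.004,0,0,0,-1,0.004,0.018,-0.004,0,0,0,-1,0.005,0.024,-0.004,0,0,0,-1,0.006,0.027,-0.004,0,0,0,-1,0.012,0.028,-0.004,0,0,0,-1,0.019,0.028,-0.004,0,0,0,-1,0.025,0.03,-0.004,0,0,0,-1,0.031,0.032,-0.004,0,0,0,-1,0.037,0.035,-0.004,0,0,0,-1,0.042,0.037,-0.004,0,0,0,-1,0.047,0.039,-0.004,0,0,0,-1,0.053,0.041,-0.004,0,0,0,-1])

```text
clock: 2.95
eef_pos: [553.1, -6.1, 99.3]
tcp_rot: [3.141, 0.0, 1.571]
contact_force: [-1.4, -0.1, -0.6]
opening: 0.001
grasp_force: 0.2
```

Run:
```python
from rig import r,cams
import cv2
f=cams.grab_frame("scene");cv2.imwrite("pics/p1.png",cv2.resize(f["color"][140:270,180:330],None,fx=4,fy=4,interpolation=cv2.INTER_CUBIC))
s=r.sense();print(s["eef_pos"],s["contact_force"])
```

```text
[553.51938101  -5.27559522  99.28621827] [-1.020651    1.27699846 -0.59370569]
```

View pics/p1.png

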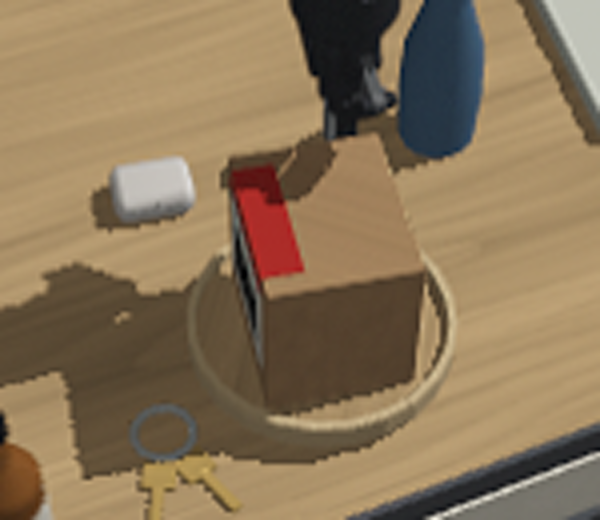

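The parcel is turning well with the disc and its label face now points about toward -y/-x; its top corners are at (230,158), (262,295), (425,270) and (375,135). I'll keep pushing along the arc.

>>> send_rows(targets=[0.006,0.003,0,0,0,0,-1,0.011,0.006,0,0,0,0,-1,0.015,0.01,0,0,0,0,-1,0.02,0.014,0,0,0,0,-1,0.024,0.018,0,0,0,0,-1,0.028,0.023,0,0,0,0,-1,0.031,0.028,0,0,0,0,-1,0.034,0.034,0,0,0,0,-1,0.036,0.04,0,0,0,0,-1,0.039,0.046,0,0,0,0,-1,0.041,0.052,0,0,0,0,-1,0.042,0.058,0,0,0,0,-1])

```text
clock: 4.0
eef_pos: [611.5, 35.6, 99.2]
tcp_rot: [3.142, -0.0, 1.571]
contact_force: [-0.9, 0.1, 0.2]
opening: -0.005
grasp_force: 0.1
```

Run:
```python
from rig import r,cams
from h import *
f=cams.grab_frame("scene");cv2.imwrite("pics/p2.png",cv2.resize(f["color"][140:270,180:330],None,fx=4,fy=4,interpolation=cv2.INTER_CUBIC))
s=r.sense();print(s["eef_pos"],s["contact_force"])
print(plane(f,np.array([(230,158),(262,295),(425,270),(375,135)])/4+[180,140],155))
```

```text
[612.73051739  35.64130554  99.41555251] [ 0.72195926 -0.55424092 -0.0849733 ]
[[ 557.09935312  -91.38211912  155.        ]
 [ 679.4264598  -117.8465621   155.        ]
 [ 702.21537167  -10.05017142  155.        ]
 [ 576.42968662   12.46139255  155.        ]]
```

View pics/p2.png

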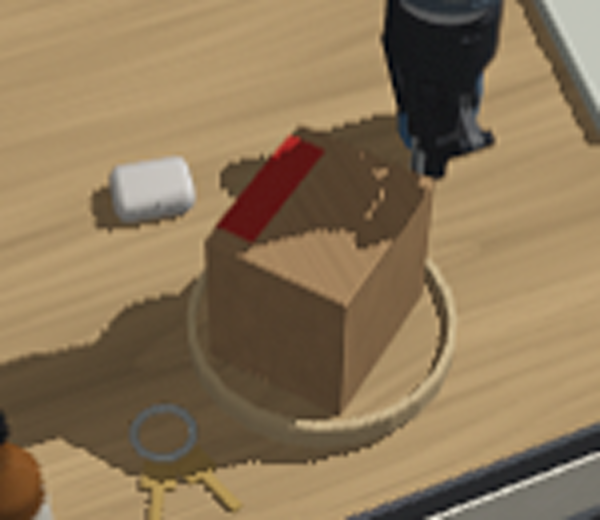

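The label edge now faces the robot, with about 30° left to turn. I'll finish the arc and back off.

>>> send_rows(targets=[0,0.004,0,0,0,0,-1,0,0.009,0,0,0,0,-1,0,0.013,0,0,0,0,-1,0,0.017,0,0,0,0,-1,-0.001,0.021,0,0,0,0,-1,-0.001,0.025,0,0,0,0,-1,-0.002,0.029,0,0,0,0,-1,-0.004,0.033,0,0,0,0,-1,-0.005,0.037,0,0,0,0,-1,-0.006,0.04,0,0,0,0,-1,-0.007,0.043,0,0,0,0,-1,-0.008,0.045,0,0,0,0,-1])

```text
clock: 5.05
eef_pos: [656.1, 27.1, 99.2]
tcp_rot: [-3.142, 0.0, 1.571]
contact_force: [0.5, 0.8, 0.8]
opening: 0.005
grasp_force: 0.2
```

>>> send_rows(targets=[0.01,-0.005,0,0,0,0,-1,0.03,-0.01,0,0,0,0,-1,0.04,-0.01,0,0,0,0,-1,0.04,-0.01,-0.04,0,0,0,-1,0.04,-0.01,-0.08,0,0,0,-1,0.04,-0.01,-0.13,0,0,0,-1,0.04,-0.01,-0.13,0,0,0,-1])

```text
clock: 5.63
eef_pos: [649.0, 68.4, 237.0]
tcp_rot: [3.132, -0.001, 1.572]
contact_force: [0.7, 0.3, 0.9]
opening: 0.003
grasp_force: 0.0
```

Run:
```python
from rig import r,cams
from h import *
f=cams.grab_frame("scene");cv2.imwrite("pics/p3.png",cv2.resize(f["color"][140:270,180:330],None,fx=4,fy=4,interpolation=cv2.INTER_CUBIC))
s=r.sense();print(s["clock"],s["eef_pos"],s["tcp_rot"])
rows(s,[((440,-352,230),np.radians(-15)),((440,-352,230),np.radians(165))],1)
```

```text
5.6833 [648.86678053  68.33940648 235.96822445] [ 3.13192756e+00 -9.09437758e-04  1.57157456e+00]
[-0.420,-0.209,0.004, 0.006,-0.009,1.833, 1]
[-0.420,-0.209,0.004, 0.009,0.006,-1.308, 1]
```

View pics/p3.png

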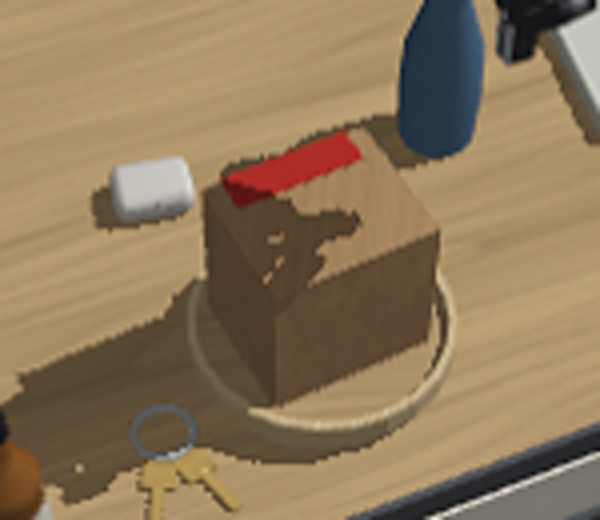

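The label now faces the robot side. The top corners are (203,190), (365,125), (440,230) and (277,310). On to the scanner.

>>> send_rows(targets=[-0.42,-0.209,0,0,0,1.833,1,-0.42,-0.209,0,0,0,1.833,1,-0.42,-0.209,0,0,0,1.833,1,-0.42,-0.209,0,0,0,1.833,1,-0.42,-0.209,0,0,0,1.833,1,-0.42,-0.209,0,0,0,1.833,1,-0.42,-0.209,0,0,0,1.833,1,-0.42,-0.209,0,0,0,1.833,1,-0.42,-0.209,0,0,0,1.833,1,-0.42,-0.209,0,0,0,1.833,1,-0.42,-0.209,0,0,0,1.833,1,-0.42,-0.209,0,0,0,1.833,1])

```text
clock: 6.68
eef_pos: [434.0, -356.5, 228.5]
tcp_rot: [3.14, 0.002, 0.062]
contact_force: [0.6, 0.6, -0.4]
opening: 0.998
grasp_force: 0.0
```

Run:
```python
from rig import r,cams
from h import *
s=r.sense();print(s["clock"],s["eef_pos"],s["tcp_rot"])
rows(s,[((440,-352,230),np.radians(-15))],1)
f=cams.grab_frame("scene")
np.set_printoptions(precision=1,suppress=True)
print(plane(f,np.array([(203,190),(365,125),(440,230),(277,310)])/4+[180,140],155))
```

```text
6.6833 [ 434.02101222 -356.52523807  228.53213913] [3.14032559e+00 1.50980485e-03 6.24236493e-02]
[0.006,-0.004,-0.001, 0.002,0.001,0.324, 1]
[[ 578.  -119.9  155. ]
 [ 564.6   10.1  155. ]
 [ 674.7   15.   155. ]
 [ 694.7 -113.7  155. ]]
```

>>> send_rows(targets=[0.006,-0.004,0,0,0,0.12,1,0.006,-0.004,0,0,0,0.24,1,0.006,-0.004,0,0,0,0.324,1,0.006,-0.004,0,0,0,0.324,1,0.006,-0.004,0,0,0,0.324,1])

```text
clock: 7.15
eef_pos: [442.6, -347.4, 228.7]
tcp_rot: [-3.141, 0.001, -0.248]
contact_force: [-0.4, -0.2, -0.7]
opening: 1.0
grasp_force: 0.0
```

Run:
```python
from rig import r,cams
from h import *
import pickle
s=r.sense();print(s["clock"],s["eef_pos"],s["tcp_rot"])
f=cams.grab_frame("wrist");pickle.dump(f,open("W.pkl","wb"));print(f["xyz"],f["attitude"],f["fx"],f["k1"])
cv2.imwrite("pics/w1.png",f["color"])
```

```text
7.15 [ 442.57490989 -347.38902669  228.67721061] [-3.14113107e+00  7.59492027e-04 -2.48486196e-01]
[ 513.41104952 -365.58090473  410.79482071] [ 2.85002821e+00  1.01781561e-03 -1.82034851e+00] 296.5211438865596 -0.008442096446771876
```

View pics/w1.png

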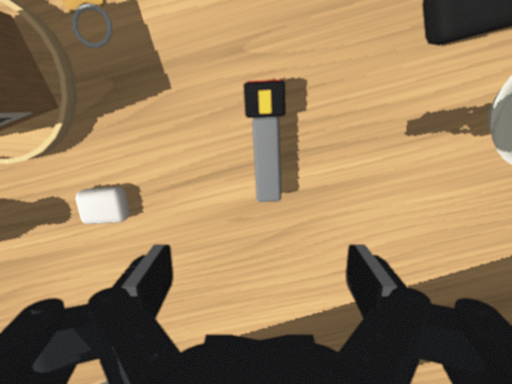

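The wrist view shows the scanner's head front edge at (245,83) to (284,81) and the handle's rear edge at (256,201) to (280,200).

Run:
```python
from rig import r
from h import *
import pickle
f=pickle.load(open("W.pkl","rb"));np.set_printoptions(precision=1,suppress=True)
a=plane(f,[(245,83.5),(284,81.5)],38);b=plane(f,[(256,201),(280,200)],34);print(a,b)
fr=a.mean(0);re=b.mean(0);d=fr-re;yaw=np.arctan2(d[1],d[0]);print(np.hypot(*d[:2]),np.degrees(yaw),fr,re)
u=np.array([np.cos(yaw),np.sin(yaw),0]);mid=(re+77*u+fr-76*u)/2;print("origin",mid)
s=r.sense();mid[2]=80;p=mid.copy();p[2]=2
rows(s,[(mid,yaw),(p,yaw)],1)
```

```text
[[ 541.  -355.1   38. ]
 [ 531.7 -400.3   38. ]] [[ 395.  -330.9   34. ]
 [ 388.5 -362.3   34. ]]
147.91912293214716 -12.152816293016471 [ 536.4 -377.7   38. ] [ 391.7 -346.6   34. ]
origin [ 464.5 -362.3   36. ]
[0.025,0.009,0.149, -0.000,0.001,-0.036, 1]
[0.025,0.009,0.227, -0.000,0.001,-0.036, 1]
```

>>> send_rows(targets=[0.015,0.005,0.03,0,0,-0.02,1,0.025,0.009,0.07,0,0,-0.036,1,0.025,0.009,0.11,0,0,-0.036,1,0.025,0.009,0.149,0,0,-0.036,1,0.025,0.009,0.18,0,0,-0.036,1,0.025,0.009,0.205,0,0,-0.036,1,0.025,0.009,0.22,0,0,-0.036,1,0.025,0.009,0.225,0,0,-0.036,1,0.025,0.009,0.225,0,0,-0.036,1])

```text
clock: 7.95
eef_pos: [463.7, -362.4, 2.9]
tcp_rot: [-3.14, 0.002, -0.215]
contact_force: [0.6, -0.6, 1.1]
opening: 0.997
grasp_force: 0.0
```

>>> send_rows(grip_force=40, targets=[0,0,0,0,0,0,-1,0,0,0,0,0,0,-1,0,0,0,0,0,0,-1,0,0,0,0,0,0,-1,0,0,0,0,0,0,-1,0,0,0,0,0,0,-1,0,0,0,0,0,0,-1,0,0,0,0,0,0,-1])

```text
clock: 8.62
eef_pos: [464.5, -363.3, 4.4]
tcp_rot: [3.142, -0.0, -0.217]
contact_force: [-0.4, 0.4, 0.3]
opening: -0.002
grasp_force: 0.0
```

The fingers closed empty, so I'll look.

Run:
```python
from rig import r,cams
from h import *
f=cams.grab_frame("scene");g=cams.grab_frame("side")
a=cv2.resize(f["color"][150:280,90:190],(400,520),interpolation=cv2.INTER_CUBIC)
b=cv2.resize(g["color"][60:190,220:320],(400,520),interpolation=cv2.INTER_CUBIC)
cv2.imwrite("pics/m.png",np.hstack([a,b]))
s=r.sense();print(s["opening"],s["grasp_force"],s["eef_pos"])
```

```text
-0.0023156090075216753 0.0 [ 464.39808919 -363.2128157     4.29131594]
```

View pics/m.png

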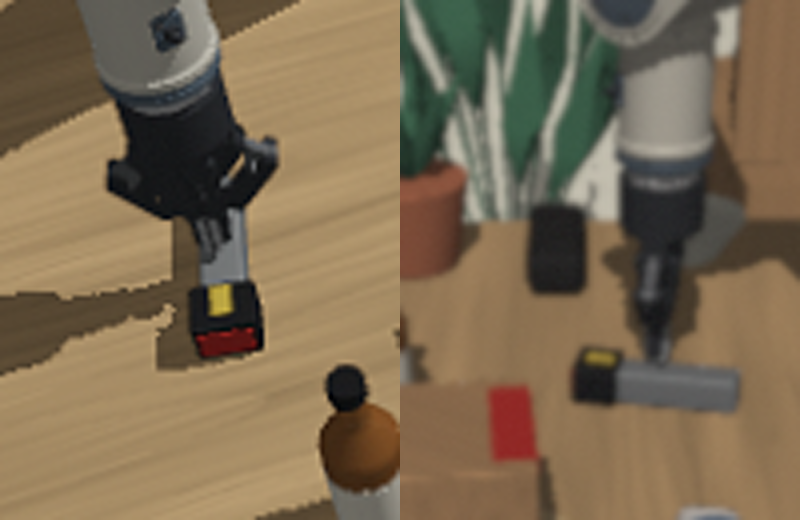

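Run:
```python
from rig import r,cams
from h import *
np.set_printoptions(precision=1,suppress=True)
f=cams.grab_frame("scene");g=cams.grab_frame("side")
P=r.sense()["eef_pos"]
for dz in (0,30,60): print(dz,(proj(f,P+[0,0,dz])-[90,150])*4,(proj(g,P+[0,0,dz])-[220,60])*4+[400,0])
c=lambda L,o,x=0:(np.array(L,float)-[x,0]+.5)/4-.5+o
print("scene head top front z38",plane(f,c([(193,331),(262,322)],[90,150]),38),"rear head top",plane(f,c([(192,287),(258,282)],[90,150]),38))
print("scene bottom",plane(f,c([(200,358),(262,349)],[90,150]),1))
print("handle R edge",plane(f,c([(246,208)],[90,150]),34))
print("side: bottom front/ rear",plane(g,c([(613,404),(738,410)],[220,60],400),0), "top rear far, near",plane(g,c([(740,368),(738,378)],[220,60],400),34),"head top",plane(g,c([(575,352),(577,372),(625,352),(616,372)],[220,60],400),38))
```

```text
0 [[223.  271.7]] [[653.  395.6]]
30 [[215.3 247.4]] [[654.  367.1]]
60 [[207.4 222.2]] [[655.  337.8]]
scene head top front z38 [[ 536.  -397.3   38. ]
 [ 547.6 -348.4   38. ]] rear head top [[ 496.1 -388.9   38. ]
 [ 510.6 -342.    38. ]]
scene bottom [[ 533.  -399.3    1. ]
 [ 542.9 -354.     1. ]]
handle R edge [[ 433.1 -332.7   34. ]]
side: bottom front/ rear [[ 503.1 -358.     0. ]
 [ 388.1 -346.2    0. ]] top rear far, near [[ 386.8 -364.3   34. ]
 [ 390.4 -345.2   34. ]] head top [[ 538.6 -389.6   38. ]
 [ 536.6 -350.2   38. ]
 [ 491.8 -389.1   38. ]
 [ 501.  -350.    38. ]]
```

Run:
```python
from rig import r,cams
from h import *
import pickle
np.set_printoptions(precision=1,suppress=True,linewidth=200)
F=pickle.load(open("F.pkl","rb"))
f=cams.grab_frame("scene");g=cams.grab_frame("side")
for n,h,(u0,u1,v0,v1) in (("scene",f,(134,156,200,224)),("side",g,(274,296,138,168))):
    a=h["color"][v0:v1,u0:u1].astype(int).sum(2)//3;b=F[n]["color"][v0:v1,u0:u1].astype(int).sum(2)//3
    print(n,u0,"new | old")
    for i in range(v1-v0): print(v0+i,' '.join('%3d'%x for x in a[i]),'|',' '.join('%3d'%x for x in b[i]))
```

```text
scene 134 new | old
200  22  23  24  23  22  22  25  22  22  23  22  22  22  21  21  22  21  14  70 145 152 149 | 129 128 128 128 119  92 103 115 112 114 114 115 116 116 120 128  98 137 144 145 146 147
201  24  22  23  21  23  21  19  23  22  23  21  22  21  20  18  17  15  73 139 155 150 148 | 127 126 127 129 120  93 103 115 113 114 114 115 115 115 119 129  96 134 148 148 146 145
202  22  22  23  23  23  22  20  23  21  23  22  21  37 101  88  67  47 114 152 149 147 147 | 128 130 117  94  88  78 103 114 112 114 114 115 116 116 118 130  96 126 147 145 144 145
203  20  20  21  22  23  20  20  21  21  22  21  19  29 120 119 122  89 124 152 150 149 149 |  93  97  85  66  68  70 102 115 113 114 114 115 115 116 118 130  96 119 147 147 146 147
204  67  58  35  19  21  19  35  38  33  33  23  21  15  91 121 136 102 124 153 150 147 145 |  69  70  71  72  73  72 101 115 113 113 114 114 115 116 117 132  98 122 150 147 145 143
205  77  75  60  34  20  57  62  36  60  70  40  20  24  71 118 134 101 122 146 144 143 141 |  72  73  73  73  73  72 101 114 113 114 114 115 115 116 117 129  98 120 144 
[... 8066 characters left out ...]
 115 116 118 116 115 115 117 116 115 111 108 107 108 109 111 114 | 119 118 117 119 120 117 115 117 117 117 115 117 117 118 115 110 108 107 108 110 111 114
165 118 117 117 119 119 117 116 115 116 118 117 116 117 116 115 112 107 107 108 111 113 116 | 119 116 118 119 120 118 116 117 118 117 115 116 116 117 116 111 106 107 109 111 112 116
166 117 116 116 118 119 118 115 116 118 118 116 116 116 117 115 111 106 106 109 111 113 116 | 117 117 117 119 120 118 117 117 117 117 115 116 117 117 115 111 108 107 109 111 113 116
167 117 116 116 118 120 118 116 117 119 119 116 116 115 116 116 111 108 106 108 110 112 117 | 116 116 118 119 120 119 116 117 119 118 117 116 117 116 115 112 107 107 108 111 114 117
```

Run:
```python
from rig import r,cams
from h import *
f=cams.grab_frame("scene");g=cams.grab_frame("side")
for a,b in (((141.5,215.5),(284,151.5)),((142,215),(284.5,151))):
    d1=ray(f,[a])[0];d2=ray(g,[b])[0]
    A=np.c_[d1,-d2];t=np.linalg.lstsq(A,g["xyz"]-f["xyz"],rcond=None)[0]
    print(f["xyz"]+d1*t[0],g["xyz"]+d2*t[1])
for z in (30,34,38): print(z,plane(f,[(141.5,215.5)],z),plane(g,[(284,151.5)],z))
print(r.sense()["eef_pos"],r.sense()["qpos"])
```

```text
[ 467.10766364 -373.17673661   24.4238564 ] [ 461.82547968 -375.2730112    28.9604252 ]
[ 466.98832986 -371.29479722   25.81730519] [ 460.11844938 -374.00199006   31.72140018]
30 [[ 471.87596392 -373.12449164   30.        ]] [[ 461.94550042 -373.32568477   30.        ]]
34 [[ 475.29646426 -373.08701414   34.        ]] [[ 462.40730749 -365.83290429   34.        ]]
38 [[ 478.71696461 -373.04953664   38.        ]] [[ 462.86911455 -358.3401238    38.        ]]
[ 464.39786902 -363.2277368     4.23548837] [-6.66300367e-01  5.34363901e-01  1.84181087e+00 -9.04650881e-06
  7.65527459e-01  1.12170267e+00]
```

Run:
```python
from h import *
import pickle
F=pickle.load(open("F.pkl","rb"));s=800/512
P=np.array([223.4,-583.1,191.5])
for z in(0,13,30,45): print(z,proj(F["scene"],P+[0,0,z],s),proj(F["side"],P+[0,0,z],s))
y=0.366;d=np.array([np.sin(y),-np.cos(y),0])*50
print(proj(F["scene"],[P+d+[0,0,13],P-d+[0,0,13]],s),proj(F["side"],[P+d+[0,0,13],P-d+[0,0,13]],s))
```

```text
0 [[ 73.71891148 225.30623762]] [[537.65188126 139.86037268]]
13 [[ 71.39168705 220.30040139]] [[538.32637441 134.70539206]]
30 [[ 68.31056244 213.64552334]] [[539.21924473 127.87942737]]
45 [[ 65.55625031 207.66941196]] [[540.01745875 121.77519186]]
[[ 47.99659945 232.81364098]
 [ 94.3420181  208.19776259]] [[527.89990461 128.95414267]
 [549.3661397  140.7968724 ]]
```

The images put the real fingertips about 30 mm above the reported TCP: the tips are just above the handle and the scanner hasn't moved. I'll reopen, go down 26 mm while watching the force, and close again.

>>> send_rows(targets=[0,0,0,0,0,0,1,0,0,0,0,0,0,1,0,0,0,0,0,0,1,0,0,0,0,0,0,1,0,0,0,0,0,0,1,0,0,0,0,0,0,1,0,0,0.008,0,0,0,1,0,0,0.014,0,0,0,1,0,0,0.014,0,0,0,1])

```text
clock: 9.77
eef_pos: [463.5, -362.5, -11.3]
tcp_rot: [-3.141, 0.002, -0.217]
contact_force: [0.6, -0.7, 0.0]
opening: 0.999
grasp_force: 0.0
```

>>> send_rows(targets=[0,0,0.004,0,0,0,1,0,0,0.008,0,0,0,1,0,0,0.012,0,0,0,1,0,0,0.012,0,0,0,1])

```text
clock: 10.1
eef_pos: [464.0, -362.9, -22.6]
tcp_rot: [-3.141, 0.001, -0.217]
contact_force: [0.4, 0.4, -0.2]
opening: 1.0
grasp_force: 0.0
```

>>> send_rows(grip_force=40, targets=[0,0,0,0,0,0,-1,0,0,0,0,0,0,-1,0,0,0,0,0,0,-1,0,0,0,0,0,0,-1,0,0,0,0,0,0,-1,0,0,0,0,0,0,-1,0,0,0,0,0,0,-1,0,0,0,0,0,0,-1])

```text
clock: 10.77
eef_pos: [464.7, -363.5, -21.3]
tcp_rot: [3.141, -0.001, -0.217]
contact_force: [-1.1, 0.3, 5.5]
opening: 0.388
grasp_force: 41.1
```

The scanner is gripped at 33 mm opening. I'll lift it and re-measure the parcel.

>>> send_rows(targets=[0,0,-0.01,0,0,0,-1,0,0,-0.025,0,0,0,-1,0,0,-0.05,0,0,0,-1,0,0,-0.08,0,0,0,-1,0,0,-0.11,0,0,0,-1,0,0,-0.14,0,0,0,-1,0,0,-0.15,0,0,0,-1,0,0,-0.15,0,0,0,-1])

```text
clock: 11.43
eef_pos: [465.9, -364.4, 131.2]
tcp_rot: [3.139, -0.005, -0.217]
contact_force: [0.1, -1.3, -2.5]
opening: 0.381
grasp_force: 40.3
```

Run:
```python
from rig import r,cams
from h import *
import pickle
f=cams.grab_frame("scene");g=cams.grab_frame("side")
a=cv2.resize(f["color"][140:270,195:305],(440,520),interpolation=cv2.INTER_CUBIC)
b=cv2.resize(g["color"][110:230,240:330],(360,480),interpolation=cv2.INTER_CUBIC)
b=g["color"][70:200,210:300];b=cv2.resize(b,(360,520),interpolation=cv2.INTER_CUBIC)
cv2.imwrite("pics/q.png",np.hstack([a,b]));pickle.dump((f,g),open("Q.pkl","wb"))
# label hue edges: red tab mask fit, z=155
h=cv2.cvtColor(f["color"],cv2.COLOR_BGR2HSV)
m=(((h[...,0]<8)|(h[...,0]>172))&(h[...,1]>170)&(h[...,2]>70)).astype(np.uint8);m[:,:210]=0;m[:165]=0;m[210:]=0;m[:,300:]=0
c=max(cv2.findContours(m,0,1)[0],key=cv2.contourArea)[:,0,:]
w=plane(f,c,155)[:,:2].astype(np.float32);rc=cv2.minAreaRect(w);print("red tab",rc,cv2.boundingRect(c))
s=r.sense();print(s["clock"],s["eef_pos"],s["tcp_rot"],s["grasp_force"],s["opening"])
y=np.radians(5)
rows(s,[((397,-72,130),y),((397,-72,55),y)],-1)
```

```text
red tab ((581.9171142578125, -55.232940673828125), (30.433509826660156, 99.52069854736328), 4.9737324714660645) (236, 173, 34, 19)
11.5333 [ 463.87927539 -362.81707807  127.43812344] [-3.1412129e+00  7.2688690e-04 -2.1721704e-01] 40.24643898010254 0.3868226386785487
[-0.128,-0.270,-0.002, -0.000,0.001,-0.304, -1]
[-0.128,-0.270,0.073, -0.000,0.001,-0.304, -1]
```

View pics/q.png

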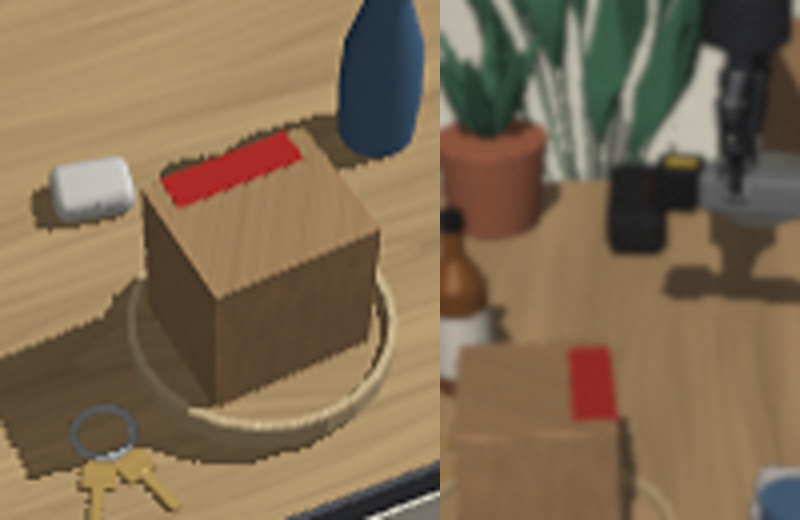

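The parcel is square, with the tab rectangle at yaw 5° and the label centre near (567,-56). The scanner is held level. Next, the aiming pose.

>>> send_rows(targets=[-0.005,-0.01,0,0,0,-0.01,-1,-0.013,-0.027,0,0,0,-0.03,-1,-0.027,-0.054,0,0,0,-0.06,-1,-0.042,-0.085,0,0,0,-0.1,-1,-0.058,-0.117,0,0,0,-0.14,-1,-0.074,-0.149,0,0,0,-0.18,-1,-0.09,-0.181,0,0,0,-0.22,-1,-0.105,-0.212,0,0,0,-0.25,-1,-0.118,-0.237,0,0,0,-0.28,-1,-0.127,-0.255,0,0,0,-0.295,-1,-0.134,-0.269,0,0,0,-0.304,-1,-0.134,-0.269,0,0,0,-0.304,-1])

```text
clock: 12.53
eef_pos: [388.3, -68.9, 126.5]
tcp_rot: [-3.14, 0.004, 0.09]
contact_force: [0.1, 0.1, -3.1]
opening: 0.386
grasp_force: 40.3
```

>>> send_rows(targets=[0,0,0.01,0,0,0,-1,0,0,0.025,0,0,0,-1,0,0,0.045,0,0,0,-1,0,0,0.06,0,0,0,-1,0,0,0.07,0,0,0,-1,0,0,0.072,0,0,0,-1,0,0,0.072,0,0,0,-1,0,0,0.072,0,0,0,-1])

```text
clock: 13.2
eef_pos: [391.2, -71.8, 56.1]
tcp_rot: [-3.141, 0.001, 0.087]
contact_force: [-0.0, -0.2, -2.8]
opening: 0.385
grasp_force: 40.3
```

Run:
```python
from rig import r,cams
from h import *
import pickle
s=r.sense();print(s["clock"],s["eef_pos"],s["tcp_rot"],s["grasp_force"])
rows(s,[((391,-72,55),np.radians(5))],-1)
f=cams.grab_frame("scene");g=cams.grab_frame("side");pickle.dump((f,g),open("S.pkl","wb"))
h=cv2.cvtColor(f["color"],cv2.COLOR_BGR2HSV)
m=(((h[...,0]<8)|(h[...,0]>172))&(h[...,1]>150)&(h[...,2]>50)).astype(np.uint8);m[:120]=0;m[230:]=0;m[:,300:]=0;m[:,150:160]=0;m[:,:160]=0
for c in cv2.findContours(m,0,1)[0]:
    if cv2.contourArea(c)>8: print(cv2.boundingRect(c),c[:,0].mean(0))
u=np.array([np.cos(np.radians(5)),np.sin(np.radians(5)),0])
print("expected window px",proj(f,[391+77*u[0],-72+77*u[1],95]),"tab",proj(f,[582,-55,155]))
```

```text
13.2 [391.24998179 -71.84230179  56.11741317] [-3.14138180e+00  9.19501569e-04  8.66280469e-02] 40.25835335254669
[-0.000,0.000,0.001, -0.000,0.001,-0.001, -1]
(235, 172, 36, 20) [252.48648649 181.89189189]
(230, 166, 12, 10) [235.5     170.40625]
expected window px [[235.00266847 170.96568855]] tab [[252.84948682 181.781553  ]]
```

The window appears within 1 px of where it should be. Holding 2.5 s.

>>> send_rows(targets=[0,0,0,0,0,0,-1,0,0,0,0,0,0,-1,0,0,0,0,0,0,-1,0,0,0,0,0,0,-1,0,0,0,0,0,0,-1,0,0,0,0,0,0,-1,0,0,0,0,0,0,-1,0,0,0,0,0,0,-1,0,0,0,0,0,0,-1,0,0,0,0,0,0,-1,0,0,0,0,0,0,-1,0,0,0,0,0,0,-1])

```text
clock: 14.3
eef_pos: [391.5, -71.7, 56.3]
tcp_rot: [-3.142, 0.0, 0.087]
contact_force: [-0.3, 0.6, -2.0]
opening: 0.386
grasp_force: 40.3
```

>>> send_rows(targets=[0,0,0,0,0,0,-1,0,0,0,0,0,0,-1,0,0,0,0,0,0,-1,0,0,0,0,0,0,-1,0,0,0,0,0,0,-1,0,0,0,0,0,0,-1,0,0,0,0,0,0,-1,0,0,0,0,0,0,-1,0,0,0,0,0,0,-1,0,0,0,0,0,0,-1,0,0,0,0,0,0,-1,0,0,0,0,0,0,-1])

```text
clock: 15.3
eef_pos: [391.5, -71.7, 56.3]
tcp_rot: [-3.142, 0.0, 0.087]
contact_force: [0.2, 0.1, -1.5]
opening: 0.388
grasp_force: 40.3
```

>>> send_rows(targets=[0,0,0,0,0,0,-1,0,0,0,0,0,0,-1,0,0,0,0,0,0,-1,0,0,0,0,0,0,-1,0,0,0,0,0,0,-1,0,0,0,0,0,0,-1,0,0,0,0,0,0,-1,0,0,0,0,0,0,-1])

```text
clock: 15.97
eef_pos: [391.6, -71.7, 56.3]
tcp_rot: [-3.142, -0.0, 0.087]
contact_force: [1.1, -0.4, -1.7]
opening: 0.388
grasp_force: 40.3
```

Run:
```python
from rig import r,cams
from h import *
import pickle
np.set_printoptions(precision=1,suppress=True)
s=r.sense();print(s["clock"],s["eef_pos"],s["tcp_rot"],s["grasp_force"])
F=pickle.load(open("F.pkl","rb"))
sc=800/512
a=plane(F["scene"],[(483,203),(545,194),(583,260),(518,273)],18,sc);b=plane(F["side"],[(592,474),(594,589),(401,560),(421,454)],18,sc)
# threshold tray for a better contour
f,g=F["scene"],F["side"]
for im,roi in((g,(250,285,385,380)),(f,(300,118,380,178))):
    h=cv2.cvtColor(im["color"],cv2.COLOR_BGR2HSV);u0,v0,u1,v1=roi
    m=np.zeros(h.shape[:2],np.uint8);m[v0:v1,u0:u1]=((h[...,1]<45)&(h[...,2]>110))[v0:v1,u0:u1]
    m=cv2.morphologyEx(m,cv2.MORPH_CLOSE,np.ones((7,7)))
    c=max(cv2.findContours(m,0,1)[0],key=cv2.contourArea)[:,0,:]
    print(cv2.boundingRect(c),cv2.minAreaRect(plane(im,c,18)[:,:2].astype(np.float32)))
print(a.mean(0),b.mean(0))
t=np.radians(-9)
rows(s,[((320,-60,200),t),((330,150,200),t),((428,355,200),t)],-1)
```

```text
15.9667 [391.6 -71.7  56.3] [-3.1 -0.   0.1] 40.270196199417114
(255, 289, 126, 91) ((426.098388671875, 360.52801513671875), (168.84759521484375, 229.1079559326172), 80.00033569335938)
(311, 124, 63, 50) ((433.74395751953125, 355.1189880371094), (160.3616180419922, 242.13153076171875), 80.01481628417969)
[432.1 351.4  18. ] [421.6 357.7  18. ]
[-0.070,-0.018,-0.144, -0.000,-0.000,0.244, -1]
[-0.042,-0.226,-0.144, -0.000,-0.000,0.244, -1]
[0.073,-0.422,-0.144, -0.000,-0.000,0.244, -1]
```

>>> send_rows(targets=[-0.008,0,-0.01,0,0,0,-1,-0.02,0,-0.03,0,0,0,-1,-0.035,-0.005,-0.06,0,0,0,-1,-0.045,-0.01,-0.09,0,0,0.02,-1,-0.05,-0.018,-0.12,0,0,0.04,-1,-0.05,-0.03,-0.15,0,0,0.06,-1,-0.05,-0.048,-0.175,0,0,0.08,-1,-0.05,-0.07,-0.185,0,0,0.1,-1,-0.048,-0.1,-0.185,0,0,0.12,-1,-0.045,-0.13,-0.185,0,0,0.14,-1,-0.038,-0.16,-0.185,0,0,0.16,-1,-0.03,-0.19,-0.185,0,0,0.18,-1])

```text
clock: 16.97
eef_pos: [344.7, 116.4, 241.5]
tcp_rot: [-3.141, -0.001, -0.094]
contact_force: [1.3, 0.4, -2.4]
opening: 0.39
grasp_force: 40.4
```

Run:
```python
from rig import r
from h import *
s=r.sense();print(s["clock"],s["eef_pos"],s["tcp_rot"],s["grasp_force"])
rows(s,[((429,356,200),np.radians(-10)),((429,356,60),np.radians(-10))],-1)
```

```text
16.9667 [344.67397097 116.37117097 241.50635389] [-3.14133113e+00 -7.24769187e-04 -9.43498524e-02] 40.413615703582764
[0.061,-0.246,0.042, -0.000,-0.001,0.080, -1]
[0.061,-0.246,0.182, -0.000,-0.001,0.080, -1]
```

>>> send_rows(targets=[0.007,-0.03,0,0,0,0.01,-1,0.015,-0.06,0,0,0,0.02,-1,0.022,-0.09,0,0,0,0.03,-1,0.03,-0.12,0,0,0,0.04,-1,0.037,-0.15,0,0,0,0.05,-1,0.045,-0.18,0.01,0,0,0.06,-1,0.052,-0.21,0.02,0,0,0.07,-1,0.058,-0.232,0.04,0,0,0.08,-1,0.061,-0.244,0.06,0,0,0.08,-1,0.061,-0.246,0.08,0,0,0.08,-1,0.061,-0.246,0.09,0,0,0.08,-1,0.061,-0.246,0.09,0,0,0.08,-1])

```text
clock: 17.97
eef_pos: [427.1, 352.9, 148.6]
tcp_rot: [3.138, 0.003, -0.173]
contact_force: [-0.3, -0.9, -2.2]
opening: 0.386
grasp_force: 40.3
```

Run:
```python
from rig import r
from h import *
s=r.sense();print(s["clock"],s["eef_pos"],s["tcp_rot"],s["grasp_force"],s["contact_force"])
rows(s,[((429,356,10),np.radians(-10)),((429,356,-14),np.radians(-10))],-1)
```

```text
17.9667 [427.09327348 352.89874776 148.62942103] [ 3.13756035  0.00336951 -0.17286602] 40.34150004386902 [-0.26061491 -0.85753323 -2.2413299 ]
[0.002,-0.004,0.139, 0.004,0.003,0.002, -1]
[0.002,-0.004,0.163, 0.004,0.003,0.002, -1]
```

>>> send_rows(targets=[0,0,0.015,0,0,0,-1,0,0,0.04,0,0,0,-1,0,0,0.07,0,0,0,-1,0,0,0.1,0,0,0,-1,0,0,0.125,0,0,0,-1,0,0,0.14,0,0,0,-1,0,0,0.15,0,0,0,-1,0,0,0.155,0,0,0,-1,0,0,0.155,0,0,0,-1,0,0,0.155,0,0,0,-1])

```text
clock: 18.8
eef_pos: [429.6, 354.7, -2.6]
tcp_rot: [-3.14, -0.001, -0.173]
contact_force: [-0.1, 0.2, -2.1]
opening: 0.388
grasp_force: 40.3
```

>>> send_rows(targets=[0,0,0.002,0,0,0,-1,0,0,0.004,0,0,0,-1,0,0,0.006,0,0,0,-1,0,0,0.007,0,0,0,-1,0,0,0.007,0,0,0,-1,0,0,0.007,0,0,0,-1])

```text
clock: 19.3
eef_pos: [428.8, 354.3, -10.7]
tcp_rot: [3.142, 0.0, -0.173]
contact_force: [-0.1, -0.5, -1.4]
opening: 0.388
grasp_force: 40.4
```

>>> send_rows(targets=[0,0,0.001,0,0,0,-1,0,0,0.002,0,0,0,-1,0,0,0.003,0,0,0,-1,0,0,0.004,0,0,0,-1,0,0,0.004,0,0,0,-1])

```text
clock: 19.72
eef_pos: [428.7, 354.1, -15.0]
tcp_rot: [3.141, 0.0, -0.173]
contact_force: [-0.4, -1.1, -2.4]
opening: 0.39
grasp_force: 40.4
```

>>> send_rows(targets=[0,0,0.0005,0,0,0,-1,0,0,0.001,0,0,0,-1,0,0,0.001,0,0,0,-1])

```text
clock: 19.97
eef_pos: [428.8, 354.3, -15.2]
tcp_rot: [3.142, 0.0, -0.173]
contact_force: [-2.0, -0.8, 4.6]
opening: 0.389
grasp_force: 41.2
```

The floor contact shows in the force reading. Releasing and backing off.

>>> send_rows(targets=[0,0,0,0,0,0,-0.15,0,0,0,0,0,0,-0.05,0,0,0,0,0,0,0.1,0,0,0,0,0,0,0.3,0,0,0,0,0,0,0.4,0,0,0,0,0,0,0.4,0,0,-0.005,0,0,0,0.4,0,0,-0.015,0,0,0,0.4,0,0,-0.035,0,0,0,0.4,0,0,-0.065,0,0,0,0.4,0,0,-0.1,0,0,0,0.4,0,0,-0.14,0,0,0,0.4])

```text
clock: 20.97
eef_pos: [427.9, 353.5, 125.6]
tcp_rot: [3.14, 0.001, -0.173]
contact_force: [-0.2, 0.1, 0.0]
opening: 0.7
grasp_force: 0.0
```

>>> send_rows(targets=[0,0,-0.04,0,0,0,0.4,-0.03,0,-0.08,0,0,0,0.4,-0.07,0,-0.1,0,0,0,0.4,-0.1,0,-0.1,0,0,0,0.4,-0.1,0,-0.1,0,0,0,0.4,-0.1,0,-0.1,0,0,0,0.4])

```text
clock: 21.47
eef_pos: [329.1, 372.0, 226.0]
tcp_rot: [-3.139, -0.001, -0.171]
contact_force: [0.6, -0.0, 0.0]
opening: 0.703
grasp_force: 0.0
```

Run:
```python
from rig import r,cams
from h import *
s=r.sense();print(s["clock"],s["eef_pos"])
f=cams.grab_frame("scene");g=cams.grab_frame("side")
a=cv2.resize(f["color"][110:270,200:390],(475,400),interpolation=cv2.INTER_CUBIC)
b=cv2.resize(g["color"][130:384,190:395],(323,400),interpolation=cv2.INTER_CUBIC)
cv2.imwrite("pics/end.png",np.hstack([a,b]))
h=cv2.cvtColor(f["color"],cv2.COLOR_BGR2HSV)
m=(((h[...,0]<8)|(h[...,0]>172))&(h[...,1]>170)&(h[...,2]>70)).astype(np.uint8);m[:,:210]=0;m[:165]=0;m[210:]=0;m[:,300:]=0
c=max(cv2.findContours(m,0,1)[0],key=cv2.contourArea)[:,0,:]
print(cv2.minAreaRect(plane(f,c,155)[:,:2].astype(np.float32)))
```

```text
21.4667 [329.09680554 371.99054545 226.04235432]
((581.9171142578125, -55.232940673828125), (30.433509826660156, 99.52069854736328), 4.9737324714660645)
```

View pics/end.png

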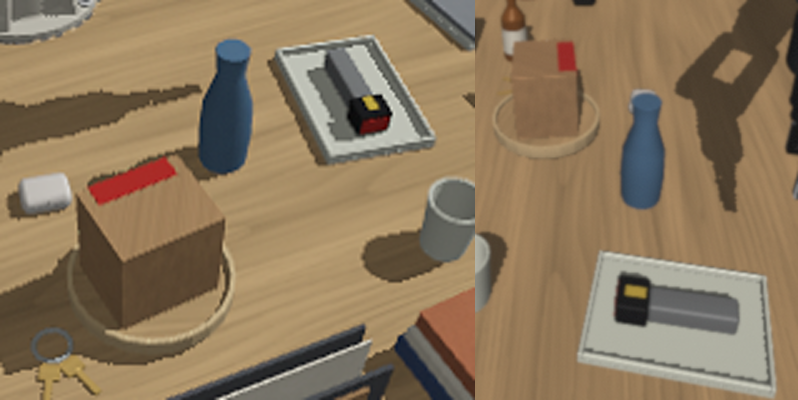

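The scanner lies flat in the tray (right panel, (615-740, 270-335)), the parcel hasn't moved, and nothing else is disturbed.

```bash
python3 -c "from rig import r;print(r.sign_off())"
```

```text
the job is handed in; nothing more can be done
None
```

I handed the job in, but got no verdict back: the label faces the robot about 5° off square, the scanner was held about 100 mm from it for over 2 s and now lies flat in the tray, and nothing else looked disturbed in the last pictures.

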